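# Hold the nested cups over the scale while it is zeroed

### The arm

A 6-joint arm with a two-finger parallel gripper is mounted at the origin on the work surface. World frame = base frame: x ahead of the robot, y to its left, z up, the work surface at z = 0. Lengths are in m, angles in degrees, forces in N, time in s.
With the tool pointing down it reaches from about 0.4 to 0.825 m from the base axis. Payload 7 kg.
Tool frame: the origin (TCP) lies on the centre line of the jaws, within the pads' length; the fingertips stand r.nose_length ahead of it and the grasp point (between the pads) lies 2 mm behind it (r.nose_length is the distance from the TCP to the fingertips, in m); z points along the fingers, y is the direction in which the jaws open and shut (so a half turn about z gives the same grasp; the last joint's range is limited). The gripper opens to 88 mm and grips with 3 to 60 N. Pads are 19 mm wide; open, the fingers measure 130 mm over their backs; the gripper's body (78 mm by 193 mm) begins 47 mm behind the grasp point.
Start: joints at [91.794, 20.546, 0.682, 0, -70.136, -16.507], TCP at [0.171, 0.653, 0.244] pointing down, gripper open.
Joint ranges: [-176.03, 176.03], [-82.01, 121.73], [-58.28, 71.71], [-173.87, 95.51], [-174.79, -0.11], [-173.66, 173.66]. Speed limits (degrees/s): [136.94, 136.94, 172.46, 180, 180, 180].

### API

Orientations are given as [roll, pitch, yaw] about the fixed x, y, z axes, in that order (R = Rz(yaw) Ry(pitch) Rx(roll)).
In Python, from plant import r gives the robot as it stands.
- The arm moves only by the tool apply_moves, never from a script. Its argument "targets" is a list of rows, each a list of 3 entries, a list of its own where there are three numbers: the shift along the tool's x, y, z scaled (see below), then the turn, a rotation vector about the tool's x, y, z scaled (see below), then the finger opening in mm, from 0 to 87.6. A call has 1 to 5 rows; each row shifts and turns the pose as measured when the row begins, along the tool's axes as they then stand; what a row does not reach is not made up. The controller multiplies each number of a shift by 0.04 m and each number of a turn by 8 degrees. A row lasts 1/10 s, in which the tool goes at most 50 mm and 8.59 degrees, less where a joint would pass 70% of its speed; a pose out of reach is approached as far as the arm can. A call with a number of a shift or a turn outside -1 to 1 is refused whole. A call with a gripper value outside its range is refused whole. The fingers move at their own pace and stop on an object; "squeeze" is the grip in N (left out, the last holds). Time passes only in rows, so rows that do not move let the fingers close. It gives the time, the measured TCP pose, the force and the opening at its end, in the units of the state.
- r.get_state(): the state, without advancing time (a new reading comes with each control period).
- r.capture(name): name is "side" or "top"; returns a dict with "img" (480x640x3 uint8, blue, green, red), "z_map" (480x640 float32, m along the optical axis (not along the pixel's ray), 0 where there is no reading), "fx", "fy", "cx", "cy" (pixels), "camera_from_world" (4x4, takes a point from world to camera coordinates). Camera axes: x right, y up, looking along -z (the intrinsics and any distortion apply to the point x, -y, -z); pixel columns grow to the right and rows downward; lengths in m; the calibration is good to about 2 mm. A picture is of the moment at which its call begins.
- r.close_job(): hands the job in, once; it reports no verdict.
The state is a dict: "time_s": time; "joints": joint angles; "qd": joint speeds; "joint_torque": joint torques, N m; "tcp_pos": TCP position; "eef_rot": TCP orientation; "contact_force": force on the tool from outside, world axes, zero at the start; "moment": the same for the moment, N m; "gripper_width": finger opening in m.
Only numpy, scipy, OpenCV 4.12 (cv2) and the standard library are available. Lean on these libraries where they do the work, as an engineer would, in place of code of your own. Each camera call takes 0.05 s, during which the arm holds its last target.

### The job

Put the yellow parts cup fully down inside the blue one standing on the bench. Then pick the two up together by the blue cup, carry them over the top of the marble pile without bumping it, and hold them upright and centred about 15 mm above the scale's pan, so that I can zero the scale: do not touch the scale at any time, and finish still holding the cups there, motionless. Leave the red cup, the jar and the battery where they are.

Things in the scene. Friction and masses are not known exactly. Their poses are not given: they have to be found in the camera images.
- blue_cup: Blue open plastic cup, round, tapered: outer radius 17.6 mm at the foot growing evenly to 32.6 mm at the rim, 85 mm high, wall 2 mm, flat inner floor 25 mm above the underside, 70 g; loose on the bench left of the marble pile. Origin: centre of its underside, z up.
- yellow_cup: Yellow cup of exactly the same shape and size as the blue one, standing loose on the bench. Seated in the blue cup it stands on the inner floor, its origin and rim 25 mm above the blue one's (rim 110 mm over the bench), with 1 to 2 mm of play all round. Origin: centre of its underside, z up.
- red_cup: Red cup of the same shape again, a bystander on the bench among the other two. Origin: centre of its underside, z up.
- slabs: Pile of five white marble off-cuts, 340 mm long (its x), 80 mm wide (its y), 100 mm high, fixed; it lies between the cups and the scale, its length running away from the robot. Origin: centre of its underside, z up.
- scale: Grey bench scale, fixed, 180 x 180 mm and 45 mm high, with a low display and keys projecting 43 mm farther on its -x side (34 mm high) and a round steel pan, 150 mm across, on top. Origin: centre of its underside, on the bench, below the pan's centre, z up.
- scale_pan (a point): Centre of the pan's flat top face, 65 mm above the bench; marked with a black circle 62 mm across. z up. The cups are to hover above this point.
- jar: Amber screw-top jar, 64 mm across, 100 mm high, bystander beyond the pile and the scale. Origin: centre of its underside.
- battery: Black battery pack with a green stripe, 75 x 110 mm, 70 mm high, bystander beyond the scale. Origin: centre of its underside.

How it is judged:
By the outcome, as a careful person would: the job done as asked, in the order asked, and still so for the second after the job is handed in, while the arm keeps its last pose, push and grip.
It also fails if it takes over 51 s, if anything falls off the work surface, if the arm or the gripper's body presses on something with over 40 N, if the wrist force passes 120 N, or if a joint passes its speed limit or range.

## Working session

There is one attempt and no reset: what is moved stays moved. The work goes in short steps, Python scripts to look and compute and a tool call to move; the robot and the scene stay as the last step left them, time stands still between calls to the robot, and variables do not carry over. Pictures are saved under pics/ and viewed, and the job is handed in when it is done.

Besides the shell and the picture viewer there is one more tool, called as name(argument=value, ...), one argument or row to a line, values as JSON. apply_moves: Moves the arm, as the interface text tells. Its arguments: {"type":"object","properties":{"targets":{"type":"array","items":{"type":"array"}},"squeeze":{"type":"number"}},"required":["targets"]}

```bash
ls; mkdir -p pics; python3 - <<'E'
from plant import r
import cv2,numpy as np
print(r.get_state(), r.nose_length)
for n in ("side","top"):
    c=r.capture(n); cv2.imwrite(f"pics/{n}0.png",c["img"]); np.savez(f"{n}0.npz",**c)
    print(n,c["fx"],c["fy"],c["cx"],c["cy"],c["camera_from_world"],c.keys())
E
```

```text
pics
{'time_s': 0.0, 'joints': array([ 9.17916827e+01,  2.05903769e+01,  6.34455195e-01, -2.03025728e-02,
       -7.01358081e+01, -1.65077490e+01]), 'qd': array([ 0.00775941,  0.01779015, -0.01746602,  0.07676598, -0.02182807,
        0.03146764]), 'joint_torque': array([-5.14579770e-04, -5.82719886e+01,  2.93049413e+01,  6.99698031e+00,
        6.92967908e-03, -1.53584938e-04]), 'tcp_pos': array([0.17136534, 0.6524123 , 0.24263921]), 'eef_rot': array([ 1.79906628e+02, -7.76797508e-03, -1.47229739e+01]), 'contact_force': array([-0.39942107, -0.06161385,  0.32679576]), 'moment': array([-0.00780778, -0.02568462,  0.03567182]), 'gripper_width': 0.08757854221368057} 0.017
side 570.7048934680641 570.7048934680641 315.02974799956587 234.0476478175446 [[-0.98315062 -0.18277375 -0.00293392  0.59310439]
 [ 0.12980822 -0.70936661  0.6927834  -0.10030728]
 [-0.12870385  0.68072959  0.72113976 -1.23780047]
 [ 0.          0.          0.          1.        ]] dict_keys(['img', 'z_map', 'fx', 'fy', 'cx', 'cy', 'camera_from_world'])
top 526.4249695630218 526.4249695630218 316.08699528841277 240.5866834517247 [[ 0.02600979 -0.99957469 -0.01318845 -0.00370169]
 [ 0.99745083  0.02507307  0.06680709 -0.60208308]
 [-0.066448   -0.01489247  0.99767874 -1.32559961]
 [ 0.          0.          0.          1.        ]] dict_keys(['img', 'z_map', 'fx', 'fy', 'cx', 'cy', 'camera_from_world'])
```

View pics/side0.png

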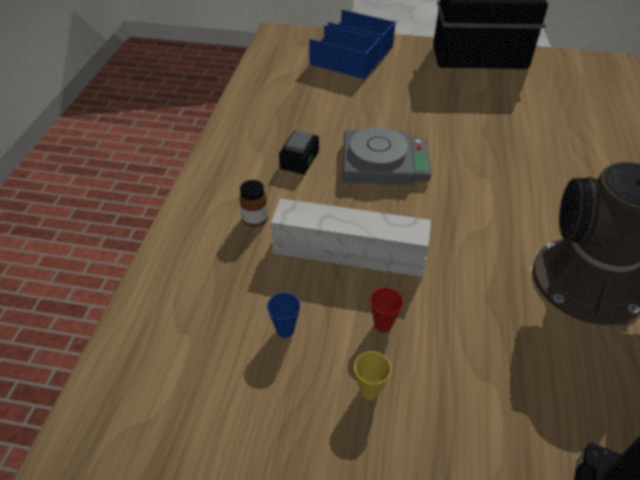

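View pics/top0.png

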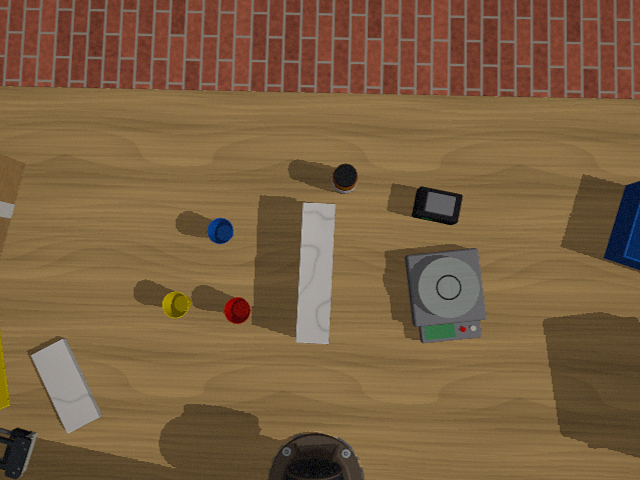

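Side view: blue cup near (285,315), red (386,310), yellow (372,376), pile (350,237), scale pan (379,148). Top view: blue (220,231), yellow (176,304), red (237,310), pile (316,273), pan ring (449,287); there is also a loose slab near (65,385). Next I'll measure these from depth.

```bash
cat > h.py <<'E'
import numpy as np,cv2
from scipy.optimize import least_squares
def cloud(c):
    z=np.asarray(c["z_map"],float); v,u=np.mgrid[0:480,0:640]
    X=(u-c["cx"])/c["fx"]*z; Y=-(v-c["cy"])/c["fy"]*z
    P=np.stack([X,Y,-z,np.ones_like(z)],-1)@np.linalg.inv(c["camera_from_world"]).T
    P=P[...,:3]; P[z<=0]=np.nan; return P
def project(c,p):
    q=(c["camera_from_world"]@np.append(p,1))[:3]; return c["cx"]+c["fx"]*q[0]/-q[2], c["cy"]-c["fy"]*q[1]/-q[2]
def mask(img,col):
    h=cv2.cvtColor(np.ascontiguousarray(img),cv2.COLOR_BGR2HSV); H,S,V=[h[...,i].astype(int) for i in range(3)]
    if col=="blue": m=(abs(H-112)<14)&(S>140)&(V>40)
    if col=="yellow": m=(abs(H-28)<7)&(S>180)&(V>60)
    if col=="red": m=((H<6)|(H>174))&(S>180)&(V>50)
    return m
def rim_circle(P,m,z0,tol=.006):
    k=m&(abs(P[...,2]-z0)<tol); p=P[k]
    if len(p)<8: return None
    f=lambda q:np.hypot(p[:,0]-q[0],p[:,1]-q[1])-.0316
    s=least_squares(f,np.r_[p[:,0].mean(),p[:,1].mean()],loss="soft_l1",f_scale=.002)
    return s.x,len(p),np.sqrt(np.mean(s.fun**2)),p[:,2].mean()
E
python3 - <<'E'
from h import *
for n in ("top","side"):
    c=dict(np.load(n+"0.npz")); P=cloud(c); print(n, "bench z",np.nanmedian(P[380:400,300:420,2]) if n=="side" else np.nanmedian(P[380:400,300:420,2]))
    for col in ("blue","yellow","red"):
        m=mask(c["img"],col)
        k,l,st,ce=cv2.connectedComponentsWithStats(m.astype(np.uint8))
        roi=[i for i in range(1,k) if 60<st[i,4]<3000]
        for i in roi:
            mm=l==i; z=P[mm][:,2]
            print(col,ce[i].round(),st[i,4],"z pct",np.nanpercentile(z,[2,50,90,98]).round(4),np.nanmedian(P[mm],0).round(3),rim_circle(P,mm,.083))
    def st2(name,m):
        p=P[m]; p=p[~np.isnan(p[:,0])]; r=cv2.minAreaRect((p[:,:2]*1000).astype(np.float32)); print(name,r,p[:,2].mean(),len(p))
    if n=="top":
        Z=P[...,2]; 
        b=np.zeros(Z.shape,bool); b[190:355,285:345]=1; st2("slab",b&(Z>.09)&(Z<.115))
        b=np.zeros(Z.shape,bool); b[240:345,395:495]=1; st2("pan",b&(Z>.060)&(Z<.07)); st2("scale",b&(Z>.03))
        b[:]=0;b[330:440,20:110]=1; st2("slab2",b&(Z>.02)); print(np.nanpercentile(Z[b],[50,90,99]))
        b[:]=0;b[160:195,325:365]=1; st2("jar",b&(Z>.08))
        b[:]=0;b[180:230,405:470]=1; st2("bat",b&(Z>.06))
    else:
        Z=P[...,2]
        b=np.zeros(Z.shape,bool); b[120:190,335:435]=1; st2("pan",b&(Z>.058)&(Z<.07))
        b[:]=0; b[195:275,265:435]=1; st2("slab",b&(Z>.09))
E
```

```text
top bench z 0.00024853143573622116
blue [626. 230.] 2058 z pct [0.0038 0.0407 0.0862 0.092 ] [ 0.641 -0.759  0.041] (array([ 0.62475367, -0.7625864 ]), 240, np.float64(0.02590743191314046), np.float64(0.08381662815061793))
blue [220. 230.] 509 z pct [0.0197 0.0414 0.0793 0.0862] [0.62  0.255 0.041] (array([0.61655217, 0.24373933]), 72, np.float64(0.0011133199030316098), np.float64(0.08213278844459077))
yellow [176. 304.] 603 z pct [0.0001 0.0474 0.0828 0.087 ] [0.432 0.358 0.047] (array([0.43472075, 0.34650962]), 109, np.float64(0.0014372402335679133), np.float64(0.08288199827978023))
yellow [  3. 381.] 421 z pct [0.0002 0.0152 0.033  0.0397] [0.217 0.795 0.015] None
red [237. 310.] 526 z pct [0.0201 0.0423 0.0816 0.0867] [0.421 0.205 0.042] (array([0.4254209 , 0.19553956]), 80, np.float64(0.0015315856315377338), np.float64(0.08249355010653317))
slab ((521.0868530273438, 9.781990051269531), (78.10380554199219, 336.1369934082031), 88.61785125732422) 0.09919752090335113 4551
pan ((493.5592041015625, -315.0469970703125), (146.45420837402344, 148.0322723388672), 1.1607391834259033) 0.065
[... 541 characters left out ...]
6767578125) 0.06928479995818394 616
side bench z -0.00034784758217804024
blue [284. 313.] 952 z pct [0.0173 0.0583 0.0808 0.0844] [0.62  0.232 0.058] (array([0.61742519, 0.2480949 ]), 157, np.float64(0.0015846730455561593), np.float64(0.08138061888047676))
red [385. 307.] 995 z pct [0.0138 0.0589 0.0812 0.0848] [0.427 0.183 0.059] (array([0.42557901, 0.19985734]), 180, np.float64(0.0015537545820507566), np.float64(0.081626051441073))
pan ((493.7917785644531, -313.1602478027344), (148.20730590820312, 151.8121337890625), 14.711420059204102) 0.06417891947976626 1671
slab ((522.1392211914062, 12.512130737304688), (83.99981689453125, 336.8753356933594), 89.10002899169922) 0.09806165254750931 4399
```

```bash
cat >> h.py <<'E'
def fitcup(P,m,base=0.,x0=None,zlo=.03,zhi=.084):
    p=P[m]; p=p[~np.isnan(p[:,0])]; 
    if x0 is None: x0=p[:,:2].mean(0)
    p=p[np.hypot(*(p[:,:2]-x0).T)<.05]; z=p[:,2]-base; k=(z>zlo)&(z<zhi); p=p[k]; z=z[k]
    ro=.0176+.015*z/.085; ri=ro-.002
    def f(q):
        d=np.hypot(p[:,0]-q[0],p[:,1]-q[1]); a=d-ro; b=d-ri
        return np.where(abs(a)<abs(b),a,b)
    best=min((least_squares(f,np.array(x0)+[dx,dy],loss="soft_l1",f_scale=.0015) for dx in(-.006,0,.006) for dy in (-.006,0,.006)),key=lambda s:s.cost)
    return best.x.round(4),len(p),np.median(abs(best.fun)).round(5)
E
python3 - <<'E'
from h import *
for n in ("top","side"):
    c=dict(np.load(n+"0.npz")); P=cloud(c)
    for col,x0 in (("blue",(.617,.246)),("yellow",(.435,.348)),("red",(.4255,.198))):
        near=np.hypot(P[...,0]-x0[0],P[...,1]-x0[1])<.05
        m=near&(P[...,2]>.01)
        print(n,col,fitcup(P,m,0,x0),rim_circle(P,m,.082))
    # black ring on pan
    g=cv2.cvtColor(c["img"],cv2.COLOR_BGR2GRAY); pn=np.hypot(P[...,0]-.494,P[...,1]+.314)<.045
    k=pn&(g<np.median(g[pn])-35)
    p=P[k]; p=p[~np.isnan(p[:,0])]
    s=least_squares(lambda q:np.hypot(p[:,0]-q[0],p[:,1]-q[1])-q[2],[.494,-.314,.03],loss="soft_l1",f_scale=.002)
    print(n,"ring",s.x,len(p),np.median(abs(s.fun)))
    u,v=project(c,np.array([.494,-.314,.065])); print(u,v)
c=dict(np.load("side0.npz"));cv2.imwrite("pics/crop.png",cv2.resize(c["img"][380:,480:],None,fx=4,fy=4))
E
```

```text
top blue (array([0.6162, 0.2445]), 300, np.float64(0.00047)) (array([0.61659427, 0.24431491]), 99, np.float64(0.0012990832229086504), np.float64(0.08220772866528263))
top yellow (array([0.4346, 0.3461]), 349, np.float64(0.00058)) (array([0.43482994, 0.34637783]), 118, np.float64(0.0015315468562723527), np.float64(0.08210225373434989))
top red (array([0.4251, 0.1965]), 309, np.float64(0.00043)) (array([0.42523288, 0.1961929 ]), 107, np.float64(0.001483307839672685), np.float64(0.08274454075867757))
top ring [ 0.49326154 -0.31509747  0.02878077] 128 0.0011293755575415097
447.6652427824072 286.68731973084994
side blue (array([0.618 , 0.2479]), 894, np.float64(0.00054)) (array([0.61781571, 0.24805472]), 249, np.float64(0.0014661890922174293), np.float64(0.08172559731464478))
side yellow (array([0.4357, 0.3495]), 989, np.float64(0.00051)) (array([0.43574973, 0.35007149]), 273, np.float64(0.0013737264313294615), np.float64(0.0817300476623541))
side red (array([0.426 , 0.1992]), 906, np.float64(0.00052)) (array([0.42605254, 0.19974046]), 238, np.float64(0.0015391967251628795), np.float64(0.08153191302682396))
side ring [ 0.50364164 -0.30617076  0.01780042] 3 3.5471972581468947e-13
379.02008128565683 144.02953788272328
```

apply_moves(
  targets=[
    [[0,0,0],[0,0,-0.92],87],
    [[0,0,0],[0,0,-0.92],87],
    [[0,0,0],[0,0,0],87],
  ],
)

```text
time_s: 0.4
tcp_pos: [0.1712, 0.6517, 0.241]
eef_rot: [179.7, 0.0, 0.4]
contact_force: [0.7, -0.4, -0.9]
gripper_width: 0.0867
```

apply_moves(
  targets=[
    [[0.8,0.9,0],[0,0,0],87],
    [[0.8,0.9,0],[0,0,0],87],
    [[0.8,0.9,0],[0,0,0],87],
    [[0.8,0.9,0],[0,0,0],87],
    [[0.8,0.9,0],[0,0,0],87],
  ],
)

```text
time_s: 0.9
tcp_pos: [0.3319, 0.4696, 0.2385]
eef_rot: [179.5, 0.1, -0.3]
contact_force: [1.7, -0.7, 0.3]
gripper_width: 0.087
```

apply_moves(
  targets=[
    [[0.8,0.9,0],[0.05,0,0],87],
    [[0.8,0.9,0],[0,0,0],87],
    [[0.8,0.9,0],[0,0,0],87],
    [[0.15,0.3,0.2],[0,0,0],87],
    [[0,0,0],[0,0,0],87],
  ],
)

```text
time_s: 1.4
tcp_pos: [0.4381, 0.3384, 0.2305]
eef_rot: [179.9, 0.1, -1.7]
contact_force: [-0.1, 0.2, -0.4]
gripper_width: 0.0866
```

```bash
python3 - <<'E'
from plant import r
from h import *
print(r.get_state()["tcp_pos"],r.get_state()["eef_rot"])
c=r.capture("side"); np.savez("side1.npz",**c); cv2.imwrite("pics/s1.png",cv2.resize(c["img"][180:480,260:480],None,fx=2.6,fy=2))
print(project(c,r.get_state()["tcp_pos"]))
cv2.imwrite("pics/s1.png",cv2.resize(c["img"][200:430,290:490],None,fx=2.6,fy=2.6))
E
```

```text
[0.43808286 0.33836959 0.23047678] [ 1.79923093e+02  8.21314206e-02 -1.69058444e+00]
(np.float64(378.5018257220933), np.float64(313.0160913217725))
```

View pics/s1.png

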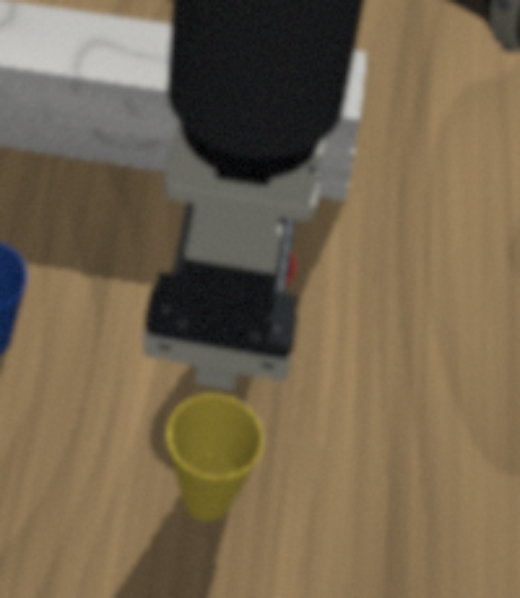

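Side view: the open gripper is just above and robot-side of the yellow cup (cup rim ~(372,370) in the full picture). I'll align and descend to just above the rim.

apply_moves(
  targets=[
    [[-0.08,-0.24,0.8],[0,0,-0.2],87],
    [[0,0,0.9],[0,0,0],87],
    [[0,0,0.9],[0,0,0],87],
    [[0,0,0.2],[0,0,0],87],
    [[0,0,0],[0,0,0],87],
  ],
)

```text
time_s: 1.95
tcp_pos: [0.4341, 0.3563, 0.1191]
eef_rot: [-179.8, -0.2, -0.1]
contact_force: [0.5, 0.1, 1.0]
gripper_width: 0.0869
```

apply_moves(
  targets=[
    [[0,0.21,0],[0,0,0],87],
    [[0,0,0],[0,0,0],87],
  ],
)

```text
time_s: 2.15
tcp_pos: [0.4343, 0.3494, 0.1214]
eef_rot: [-179.7, -0.3, -0.0]
contact_force: [-0.1, 0.8, 0.1]
gripper_width: 0.0873
```

apply_moves(
  targets=[
    [[0.03,0.02,0.5],[0,0,0],87],
    [[0,0,0.5],[0,0,0],87],
    [[0,0,0],[0,0,0],87],
  ],
)

```text
time_s: 2.45
tcp_pos: [0.438, 0.3517, 0.0866]
eef_rot: [-179.2, -0.7, -0.1]
contact_force: [-0.8, -0.1, 0.1]
gripper_width: 0.0867
```

apply_moves(
  targets=[
    [[-0.07,0.08,0.15],[-0.1,-0.09,0],87],
    [[0,0,0],[0,0,0],87],
    [[0,0,0],[0,0,0],87],
  ],
)

```text
time_s: 2.75
tcp_pos: [0.4365, 0.3499, 0.0841]
eef_rot: [-179.8, -0.1, -0.0]
contact_force: [-0.8, -0.4, 0.2]
gripper_width: 0.0869
```

apply_moves(
  targets=[
    [[-0.03,0.04,0.12],[0,0,0],87],
    [[0,0,0.02],[0,0,0],87],
    [[0,0,0],[0,0,0],87],
  ],
)

```text
time_s: 3.05
tcp_pos: [0.4357, 0.3488, 0.0795]
eef_rot: [-179.7, -0.2, -0.0]
contact_force: [0.1, 0.2, -0.2]
gripper_width: 0.0873
```

```bash
python3 - <<'E'
from plant import r
from h import *
s=r.get_state();print(s["tcp_pos"],s["eef_rot"])
c=r.capture("side"); np.savez("side2.npz",**c)
print(project(c,s["tcp_pos"]))
cv2.imwrite("pics/s2.png",cv2.resize(c["img"][270:430,310:460],None,fx=3.7,fy=3.7))
E
```

```text
[0.43569365 0.34878319 0.07949091] [-1.79695994e+02 -1.54064163e-01 -3.44117926e-02]
(np.float64(372.5902120271737), np.float64(368.9067166579748))
```

View pics/s2.png

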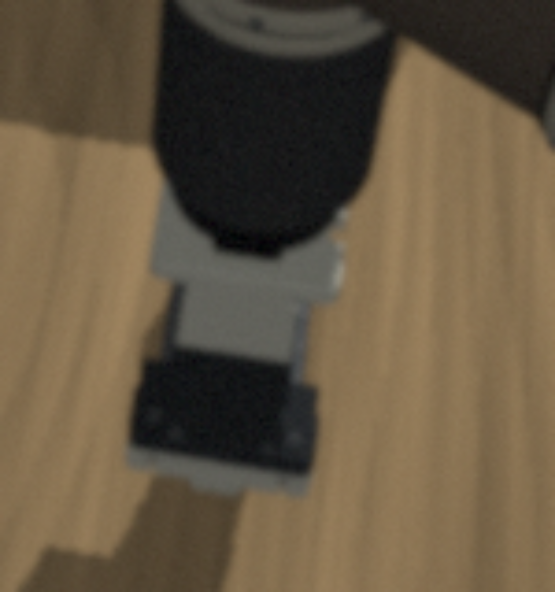

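The gripper straddles and hides the yellow cup as expected. I'll close the fingers now.

apply_moves(
  targets=[
    [[0,0,0],[0,0,0],55],
    [[0,0,0],[0,0,0],55],
    [[0,0,0],[0,0,0],55],
    [[0,0,0],[0,0,0],55],
    [[0,0,0],[0,0,0],55],
  ],
  squeeze=15,
)

```text
time_s: 3.6
tcp_pos: [0.4357, 0.3489, 0.0796]
eef_rot: [-179.7, -0.2, -0.0]
contact_force: [0.2, -0.1, 0.3]
gripper_width: 0.0641
```

apply_moves(
  targets=[
    [[0,0,0],[0,0,0],55],
    [[0,0,-0.5],[0,0,0],55],
    [[0,0,-0.5],[0,0,0],55],
    [[0,0,0],[0,0,0],55],
  ],
)

```text
time_s: 4.0
tcp_pos: [0.4351, 0.348, 0.1197]
eef_rot: [-179.8, -0.1, -0.0]
contact_force: [-0.1, -0.0, -0.5]
gripper_width: 0.0638
```

```bash
python3 - <<'E'
from plant import r
from h import *
s=r.get_state();print(s["tcp_pos"],s["eef_rot"])
c=r.capture("side"); np.savez("side3.npz",**c)
print(project(c,s["tcp_pos"]))
cv2.imwrite("pics/s3.png",cv2.resize(c["img"][270:430,310:460],None,fx=3.7,fy=3.7))
E
```

```text
[0.43511981 0.3479639  0.11968087] [-1.79836044e+02 -6.10305318e-02 -3.85974246e-02]
(np.float64(374.6306895251864), np.float64(356.1974391085533))
```

View pics/s3.png

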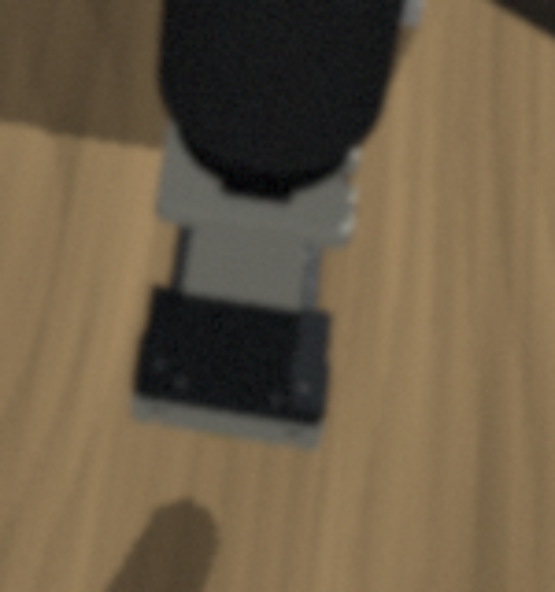

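The cup lifted: nothing is left on the bench, and only its shadow shows. I'll raise it further.

apply_moves(
  targets=[
    [[0,0,-0.7],[0,0,0],55],
    [[0,0,-0.7],[0,0,0],55],
    [[0,0,-0.7],[0,0,0],55],
    [[0,0,-0.3],[0,0,0],55],
    [[0,0,0],[0,0,0],55],
  ],
)

```text
time_s: 4.55
tcp_pos: [0.4327, 0.3452, 0.212]
eef_rot: [179.7, 0.3, -0.1]
contact_force: [-0.9, -0.3, -1.0]
gripper_width: 0.0636
```

```bash
python3 - <<'E'
from plant import r
from h import *
s=r.get_state();print(s["tcp_pos"],s["eef_rot"],s["gripper_width"])
for n in("side","top"):
    c=r.capture(n); np.savez(n+"4.npz",**c); print(project(c,s["tcp_pos"]))
    cv2.imwrite(f"pics/{n}4.png",cv2.resize(c["img"][200:440,280:480] if n=="side" else c["img"][200:400,130:330],None,fx=2.5,fy=2.5))
E
```

```text
[0.43274465 0.34516502 0.21204583] [ 1.79746298e+02  3.42987744e-01 -1.35933379e-01] 0.0636096062119147
(np.float64(380.53222574829783), np.float64(323.5841679138706))
(np.float64(160.0495679404577), np.float64(308.28301038580776))
```

View pics/side4.png

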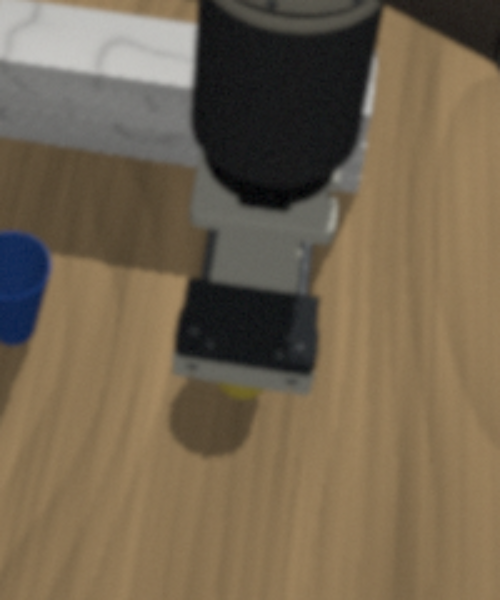

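View pics/top4.png

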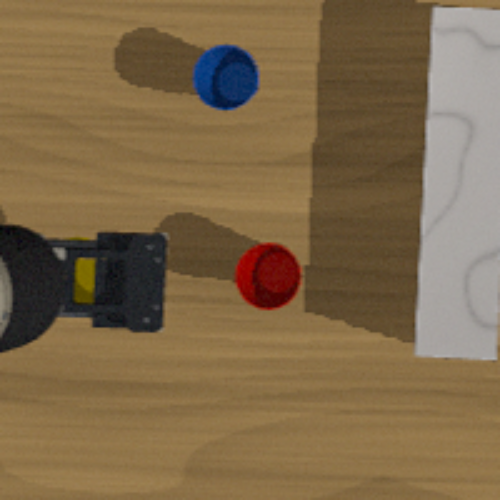

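```bash
python3 - <<'E'
from plant import r
print(r.get_state()["joints"])
E
```

```text
[ 58.73704192  10.85042828 -17.16426789  -0.21256514 -62.53736578
  31.20990524]
```

apply_moves(
  targets=[
    [[0,0,0],[0,0,1],55],
    [[0,0,0],[0,0,1],55],
    [[0,0,0],[0,0,1],55],
    [[0,0,0],[0,0,1],55],
    [[0,0,0],[0,0,1],55],
  ],
)

```text
time_s: 5.15
tcp_pos: [0.4291, 0.3412, 0.2002]
eef_rot: [178.6, 0.1, -41.6]
contact_force: [0.4, -0.2, 1.0]
gripper_width: 0.0637
```

apply_moves(
  targets=[
    [[0,0,0],[0,0,1],55],
    [[0,0,0],[0,0,1],55],
    [[0,0,0],[0,0,1],55],
    [[0,0,0],[0,0,1],55],
    [[0,0,0],[0,0,1],55],
  ],
)

```text
time_s: 5.65
tcp_pos: [0.4258, 0.3375, 0.1893]
eef_rot: [178.2, -1.5, -83.4]
contact_force: [-0.0, -0.5, -0.6]
gripper_width: 0.0641
```

apply_moves(
  targets=[
    [[0,0,0],[0,0,0.6],55],
    [[0,0,0],[0,0,0],55],
  ],
)

```text
time_s: 5.85
tcp_pos: [0.4245, 0.336, 0.1852]
eef_rot: [178.1, -1.9, -88.6]
contact_force: [-1.6, 0.3, -0.9]
gripper_width: 0.0635
```

```bash
cat > go.py <<'E'
import sys
from plant import r
import numpy as np
from scipy.spatial.transform import Rotation as R
x,y,z,yaw=map(float,sys.argv[1:5])
s=r.get_state(); Rc=R.from_euler("xyz",s["eef_rot"],degrees=True); Rt=R.from_euler("xyz",[180,0,yaw],degrees=True)
d=Rc.inv().apply(np.array([x,y,z])-s["tcp_pos"])/.04; t=np.degrees((Rc.inv()*Rt).as_rotvec())/8
print("t",round(s["time_s"],2),"pos",s["tcp_pos"].round(4),"rot",s["eef_rot"].round(2),"shift",d.round(3),"turn",t.round(3),"w",round(s["gripper_width"],4),"F",s["contact_force"].round(1))
E
python3 go.py .617 .2462 .22 -90
```

```text
t 5.85 pos [0.4245 0.336  0.1852] rot [178.14  -1.94 -88.61] shift [ 2.39  -4.728 -0.943] turn [ 0.229 -0.245  0.17 ] w 0.0635 F [-1.6  0.3 -0.9]
```

Straighten and rise first, then go across.

apply_moves(
  targets=[
    [[0,0,-0.7],[0.23,-0.24,0.17],55],
    [[0.4,-0.8,-0.4],[0,0,0],55],
    [[0.5,-0.95,-0.05],[0,0,0],55],
    [[0.5,-0.95,-0.05],[0,0,0],55],
    [[0,0,0],[0,0,0],55],
  ],
)

```text
time_s: 6.35
tcp_pos: [0.5347, 0.2793, 0.2279]
eef_rot: [179.7, -0.4, -89.0]
contact_force: [-0.6, 0.2, -1.3]
gripper_width: 0.064
```

```bash
python3 go.py .617 .2462 .21 -90
```

```text
t 6.35 pos [0.5347 0.2793 0.2279] rot [179.72  -0.4  -88.96] shift [ 0.862 -2.044  0.442] turn [ 0.035 -0.05   0.13 ] w 0.064 F [-0.6  0.2 -1.3]
```

apply_moves(
  targets=[
    [[0.3,-0.7,0],[0.04,-0.05,0.13],55],
    [[0.35,-0.8,0],[0,0,0],55],
    [[0.15,-0.5,0.2],[0,0,0],55],
    [[0,0,0],[0,0,0],55],
    [[0,0,0],[0,0,0],55],
  ],
)

```text
time_s: 6.85
tcp_pos: [0.6161, 0.245, 0.212]
eef_rot: [179.6, -0.2, -89.5]
contact_force: [-0.3, 0.8, 0.2]
gripper_width: 0.0642
```

```bash
python3 go.py .617 .2462 .21 -90;  python3 - <<'E'
from plant import r
from h import *
s=r.get_state()
for n in("side","top"):
    c=r.capture(n); np.savez(n+"5.npz",**c); print(project(c,s["tcp_pos"]))
    cv2.imwrite(f"pics/{n}5.png",cv2.resize(c["img"][180:380,200:400] if n=="side" else c["img"][150:350,130:330],None,fx=2.8,fy=2.8))
E
```

```text
t 6.85 pos [0.6161 0.245  0.212 ] rot [179.57  -0.25 -89.46] shift [-0.03  -0.023  0.05 ] turn [ 0.054 -0.031  0.068] w 0.0642 F [-0.3  0.8  0.2]
(np.float64(281.82438375215173), np.float64(261.08750987693355))
(np.float64(209.14275226203807), np.float64(225.69930324272266))
```

View pics/side5.png

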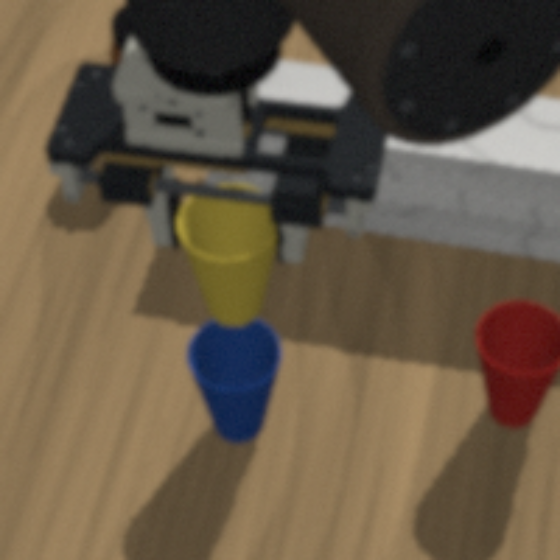

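View pics/top5.png

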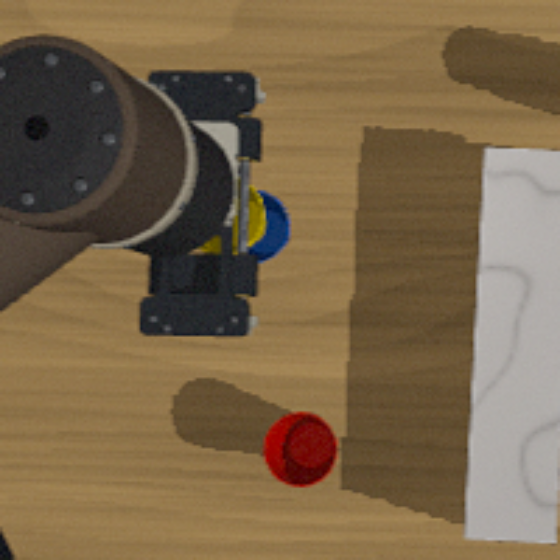

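Side view: yellow hangs upright in the jaws directly above blue (yellow foot ~(284,294), blue rim ~(284,304)). I'll fit both cups in this same image.

```bash
cat >> h.py <<'E'
def fitcup3(P,m,x0,base,tilt=True):
    from scipy.spatial.transform import Rotation as R
    p=P[m]; p=p[~np.isnan(p[:,0])]; 
    prof=[(.0176,0),(.0326,.085),(.0306,.085),(.0200,.025),(0,.025)]
    def dist(q):
        L=R.from_rotvec([q[3],q[4],0]).inv().apply(p-[q[0],q[1],q[2]])
        d=np.hypot(L[:,0],L[:,1]); z=L[:,2]; best=np.full(len(p),1.)
        for a,b in zip(prof[:-1],prof[1:]):
            a=np.array(a);b=np.array(b);t=np.clip(((d-a[0])*(b-a)[0]+(z-a[1])*(b-a)[1])/((b-a)@(b-a)),0,1)
            best=np.minimum(best,np.hypot(d-a[0]-t*(b-a)[0],z-a[1]-t*(b-a)[1]))
        return best
    res=[least_squares(dist,[x0[0]+dx,x0[1]+dy,base,0,0],loss="soft_l1",f_scale=.0015,x_scale=[.01,.01,.01,.1,.1]) for dx in(-.005,0,.005) for dy in (-.005,0,.005)]
    s=min(res,key=lambda s:s.cost)
    return "xyz",s.x[:3].round(4),"tilt deg",np.degrees(s.x[3:]).round(2),len(p),np.median(s.fun).round(5)
def cups(c,cols=("blue","yellow"),guess={"blue":(.617,.246,0),"yellow":(.617,.246,.13)},er=1):
    P=cloud(c); out={}
    for col in cols:
        g=guess[col]; m=cv2.erode(mask(c["img"],col).astype(np.uint8),np.ones((3,3)),iterations=er)>0
        m&=(np.hypot(P[...,0]-g[0],P[...,1]-g[1])<.06)
        print(col,fitcup3(P,m,g[:2],g[2]))
E
python3 - <<'E'
from h import *
c=dict(np.load("side5.npz")); cups(c)
c=dict(np.load("side0.npz")); cups(c,("blue",)); cups(c,("red",),{"red":(.426,.199,0)})
E
```

```text
blue ('xyz', array([0.6181, 0.2477, 0.0015]), 'tilt deg', array([-0.13, -0.15]), 754, np.float64(0.00054))
yellow ('xyz', array([0.612, 0.241, 0.13 ]), 'tilt deg', array([0., 0.]), 0, np.float64(nan))
blue ('xyz', array([0.6194, 0.2476, 0.0007]), 'tilt deg', array([-0.13, -1.52]), 805, np.float64(0.00054))
red ('xyz', array([0.4259, 0.1989, 0.0012]), 'tilt deg', array([-0.27,  0.12]), 843, np.float64(0.00055))
  return _methods._mean(a, axis=axis, dtype=dtype,
  ret = ret.dtype.type(ret / rcount)
```

```bash
sed -i 's/m=(abs(H-28)<7)&(S>180)&(V>60)/m=(abs(H-27)<6)\&(S>150)\&(V>50)/' h.py; python3 - <<'E'
from h import *
c=dict(np.load("side5.npz")); h=cv2.cvtColor(c["img"],cv2.COLOR_BGR2HSV); print(h[280,284],h[265,280],h[330,330]); cups(c)
E
```

```text
[ 25 169 113] [ 25 168 126] [ 18 103 146]
blue ('xyz', array([0.6181, 0.2477, 0.0015]), 'tilt deg', array([-0.13, -0.15]), 754, np.float64(0.00054))
yellow ('xyz', array([0.6159, 0.2439, 0.1343]), 'tilt deg', array([-1.04,  0.03]), 973, np.float64(0.00053))
```

```bash
python3 go.py .6183 .2482 .190 -90
```

```text
t 6.95 pos [0.6155 0.2454 0.2123] rot [179.57  -0.23 -89.44] shift [-0.071 -0.075  0.557] turn [ 0.054 -0.03   0.07 ] w 0.0641 F [0.7 0.1 0. ]
```

apply_moves(
  targets=[
    [[-0.08,-0.09,0.4],[0.05,-0.03,0.07],55],
    [[0,0,0.5],[0,0,0],55],
    [[0,0,0],[0,0,0],55],
    [[0,0,0],[0,0,0],55],
  ],
)

```text
time_s: 7.35
tcp_pos: [0.6169, 0.2512, 0.178]
eef_rot: [-179.9, 0.1, -89.7]
contact_force: [0.1, -0.0, -0.3]
gripper_width: 0.064
```

```bash
python3 go.py .6183 .2482 .170 -90; python3 - <<'E'
from plant import r
from h import *
c=r.capture("side"); cups(c,guess={"blue":(.617,.246,0),"yellow":(.617,.246,.095)})
E
```

```text
t 7.35 pos [0.6169 0.2512 0.178 ] rot [-1.7987e+02  1.1000e-01 -8.9660e+01] shift [ 0.076 -0.035  0.201] turn [-0.017  0.014  0.043] w 0.064 F [ 0.1 -0.  -0.3]
blue ('xyz', array([6.183e-01, 2.478e-01, 2.000e-04]), 'tilt deg', array([ 0.4 , -0.54]), 449, np.float64(0.00054))
yellow ('xyz', array([0.6184, 0.251 , 0.1009]), 'tilt deg', array([-0.3, -1.5]), 882, np.float64(0.00052))
```

apply_moves(
  targets=[
    [[0.09,-0.02,0.3],[0,0,0.04],55],
    [[0,0,0.4],[0,0,0],55],
    [[0,0,0],[0,0,0],55],
  ],
)

```text
time_s: 7.7
tcp_pos: [0.6181, 0.2483, 0.1512]
eef_rot: [-179.7, 0.3, -90.0]
contact_force: [-0.8, 0.3, -0.0]
gripper_width: 0.0638
```

```bash
python3 go.py .6178 .248 .104 -90; python3 - <<'E'
from plant import r
from h import *
c=r.capture("side"); cups(c,guess={"blue":(.617,.246,0),"yellow":(.617,.246,.075)})
E
```

```text
t 7.7 pos [0.6181 0.2483 0.1512] rot [-179.68    0.27  -89.95] shift [0.014 0.015 1.181] turn [-0.04   0.034  0.006] w 0.0638 F [-0.8  0.3 -0. ]
blue ('xyz', array([0.6187, 0.2468, 0.0019]), 'tilt deg', array([-1.34, -1.27]), 269, np.float64(0.00044))
yellow ('xyz', array([0.6194, 0.248 , 0.0728]), 'tilt deg', array([-0.36, -1.13]), 801, np.float64(0.00051))
```

apply_moves(
  targets=[
    [[0,0,0.35],[-0.04,0.03,0],55],
    [[0,0,0.35],[0,0,0],55],
    [[0,0,0],[0,0,0],55],
  ],
)

```text
time_s: 8.05
tcp_pos: [0.6198, 0.2489, 0.1244]
eef_rot: [-179.8, 0.1, -89.9]
contact_force: [-0.3, 0.3, -0.8]
gripper_width: 0.064
```

```bash
python3 go.py .6178 .248 .104 -90; python3 - <<'E'
from plant import r
from h import *
c=r.capture("side"); cups(c,guess={"blue":(.617,.246,0),"yellow":(.617,.246,.045)})
E
```

```text
t 8.05 pos [0.6198 0.2489 0.1244] rot [-1.798e+02  1.200e-01 -8.995e+01] shift [0.023 0.052 0.511] turn [-0.025  0.016  0.007] w 0.064 F [-0.3  0.3 -0.8]
blue ('xyz', array([0.6197, 0.2467, 0.0016]), 'tilt deg', array([-1.12, -2.31]), 199, np.float64(0.00043))
yellow ('xyz', array([0.6203, 0.2499, 0.0453]), 'tilt deg', array([ 0.59, -0.52]), 652, np.float64(0.00054))
```

apply_moves(
  targets=[
    [[0.03,0.06,0.2],[-0.02,0.02,0],55],
    [[0.01,0.03,0.15],[0,0,0],55],
    [[0,0,0],[0,0,0],55],
  ],
)

```text
time_s: 8.4
tcp_pos: [0.6168, 0.2475, 0.1108]
eef_rot: [-179.9, -0.0, -89.9]
contact_force: [0.9, -0.4, -0.5]
gripper_width: 0.0639
```

```bash
python3 go.py .6178 .248 .104 -90
```

```text
t 8.4 pos [0.6168 0.2475 0.1108] rot [-1.7988e+02 -2.0000e-02 -8.9930e+01] shift [-0.013 -0.026  0.169] turn [-0.015 -0.002  0.009] w 0.0639 F [ 0.9 -0.4 -0.5]
```

apply_moves(
  targets=[
    [[-0.01,-0.03,0.12],[0,0,0],55],
    [[0,0,0.05],[0,0,0],55],
    [[0,0,0],[0,0,0],55],
  ],
)

```text
time_s: 8.7
tcp_pos: [0.6185, 0.2482, 0.1045]
eef_rot: [-179.8, 0.0, -89.9]
contact_force: [-1.9, 0.4, 1.5]
gripper_width: 0.0634
```

```bash
python3 go.py .6178 .248 .104 -90; python3 - <<'E'
from plant import r
from h import *
c=r.capture("side"); cups(c,guess={"blue":(.617,.246,0),"yellow":(.617,.246,.025)})
cv2.imwrite(f"pics/side6.png",cv2.resize(c["img"][200:360,220:360],None,fx=3.7,fy=3.7))
E
```

```text
t 8.7 pos [0.6185 0.2482 0.1045] rot [-1.7981e+02  1.0000e-02 -8.9900e+01] shift [0.004 0.016 0.013] turn [-0.023  0.001  0.013] w 0.0634 F [-1.9  0.4  1.5]
blue ('xyz', array([ 0.6168,  0.2454, -0.0037]), 'tilt deg', array([-1.6 ,  0.29]), 199, np.float64(0.00049))
yellow ('xyz', array([0.6192, 0.2485, 0.0254]), 'tilt deg', array([-0.06, -0.8 ]), 525, np.float64(0.00053))
```

View pics/side6.png

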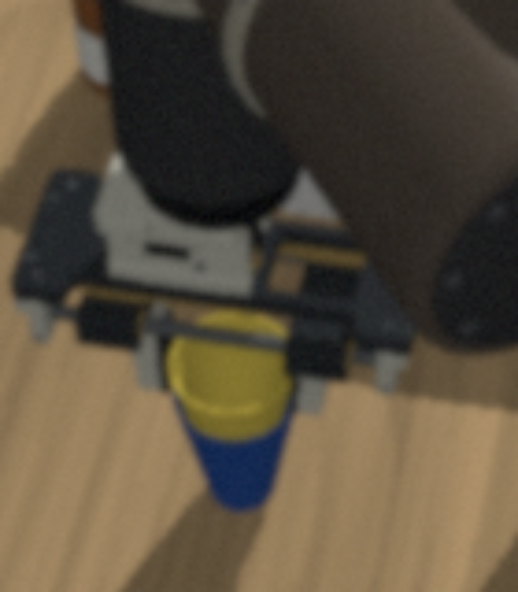

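Side view: the yellow cup is down in the blue one with an even yellow collar about 25 mm high, and the force has turned upward, so it is standing on the inner floor. I'll release it.

apply_moves(
  targets=[
    [[0,0,0],[0,0,0],72],
    [[0,0,0],[0,0,0],87],
    [[0,0,0],[0,0,0],87],
    [[0,0,0],[0,0,0],87],
    [[0,0,0],[0,0,0],87],
  ],
)

```text
time_s: 9.25
tcp_pos: [0.619, 0.2484, 0.1049]
eef_rot: [-179.7, 0.1, -89.9]
contact_force: [-0.1, 0.5, 1.0]
gripper_width: 0.0867
```

```bash
python3 go.py .6178 .248 .104 -90; python3 - <<'E'
from plant import r
from h import *
c=r.capture("side"); cups(c,guess={"blue":(.617,.246,0),"yellow":(.617,.246,.025)})
cv2.imwrite(f"pics/side7.png",cv2.resize(c["img"][200:360,220:360],None,fx=3.7,fy=3.7))
E
```

```text
t 9.25 pos [0.619  0.2484 0.1049] rot [-1.7974e+02  6.0000e-02 -8.9900e+01] shift [0.011 0.029 0.022] turn [-0.032  0.007  0.012] w 0.0867 F [-0.1  0.5  1. ]
blue ('xyz', array([ 0.6198,  0.2462, -0.0068]), 'tilt deg', array([ 0.17, -2.52]), 198, np.float64(0.0004))
yellow ('xyz', array([0.6187, 0.2483, 0.0252]), 'tilt deg', array([-0.29, -0.17]), 511, np.float64(0.00059))
```

View pics/side7.png

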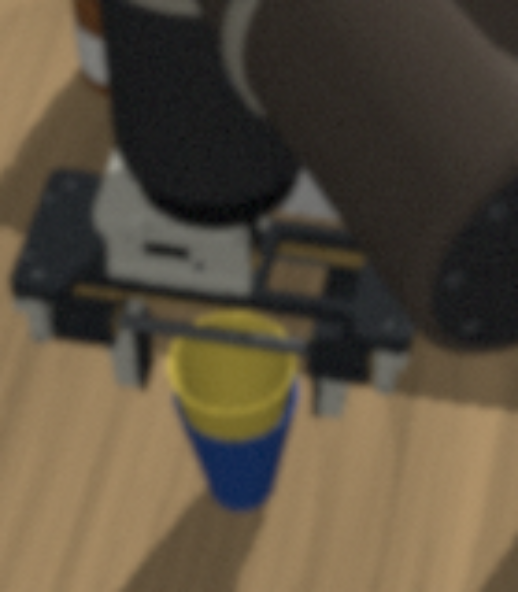

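Seated: the yellow origin measures 25.2 mm, upright, and the released fingers are clear. Now I'll lower to grip the blue cup.

apply_moves(
  targets=[
    [[0.01,0.02,0.4],[-0.03,0,0],87],
    [[0,0,0.35],[0,0,0],87],
    [[0,0,0],[0,0,0],87],
  ],
)

```text
time_s: 9.6
tcp_pos: [0.6181, 0.248, 0.0727]
eef_rot: [-180.0, 0.1, -89.9]
contact_force: [0.5, -0.8, -0.2]
gripper_width: 0.0871
```

```bash
python3 go.py .6185 .248 .066 -90
```

```text
t 9.6 pos [0.6181 0.248  0.0727] rot [-1.7999e+02  8.0000e-02 -8.9920e+01] shift [ 0.001 -0.01   0.168] turn [-0.001  0.009  0.011] w 0.0871 F [ 0.5 -0.8 -0.2]
```

apply_moves(
  targets=[
    [[0,-0.01,0.13],[0,0,0],87],
    [[0,0,0.03],[0,0,0],87],
    [[0,0,0],[0,0,0],87],
  ],
)

```text
time_s: 9.9
tcp_pos: [0.6183, 0.2477, 0.0648]
eef_rot: [179.9, 0.0, -89.9]
contact_force: [-0.1, -0.2, -0.0]
gripper_width: 0.0868
```

```bash
python3 go.py .6185 .248 .066 -90; python3 - <<'E'
from plant import r
from h import *
c=r.capture("side"); cups(c,guess={"blue":(.617,.246,0),"yellow":(.617,.246,.025)})
cv2.imwrite(f"pics/side8.png",cv2.resize(c["img"][200:360,220:360],None,fx=3.7,fy=3.7))
E
```

```text
t 9.9 pos [0.6183 0.2477 0.0648] rot [179.94   0.   -89.91] shift [-0.006 -0.004 -0.03 ] turn [0.008 0.    0.012] w 0.0868 F [-0.1 -0.2 -0. ]
blue ('xyz', array([ 0.6181,  0.2456, -0.007 ]), 'tilt deg', array([-1.04,  0.39]), 200, np.float64(0.00048))
yellow ('xyz', array([0.6177, 0.2498, 0.0248]), 'tilt deg', array([1.51, 0.48]), 187, np.float64(0.00051))
```

View pics/side8.png

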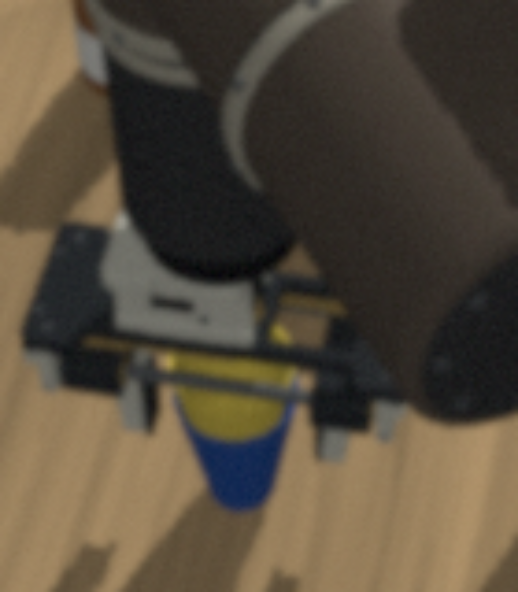

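The jaws now straddle the blue rim, the body clears the yellow rim, and there is no contact force. I'll close.

apply_moves(
  targets=[
    [[0,0,0],[0,0,0],50],
    [[0,0,0],[0,0,0],50],
    [[0,0,0],[0,0,0],50],
    [[0,0,0],[0,0,0],50],
    [[0,0,0],[0,0,0],50],
  ],
  squeeze=25,
)

```text
time_s: 10.45
tcp_pos: [0.6186, 0.248, 0.066]
eef_rot: [-180.0, 0.1, -89.9]
contact_force: [0.6, 0.4, -1.4]
gripper_width: 0.0636
```

apply_moves(
  targets=[
    [[0,0,0],[0,0,0],50],
    [[0,0,0],[0,0,0],50],
  ],
)

```text
time_s: 10.65
tcp_pos: [0.6186, 0.2481, 0.0659]
eef_rot: [-180.0, 0.1, -89.9]
contact_force: [-0.4, -0.5, -0.7]
gripper_width: 0.0635
```

```bash
python3 go.py .6185 .248 .066 -90; python3 - <<'E'
from plant import r
from h import *
c=r.capture("side"); cups(c,guess={"blue":(.617,.246,0),"yellow":(.617,.246,.025)})
cv2.imwrite(f"pics/side9.png",cv2.resize(c["img"][200:360,220:360],None,fx=3.7,fy=3.7))
E
```

```text
t 10.65 pos [0.6186 0.2481 0.0659] rot [-1.7999e+02  6.0000e-02 -8.9910e+01] shift [ 0.001  0.002 -0.001] turn [-0.001  0.008  0.011] w 0.0635 F [-0.4 -0.5 -0.7]
blue ('xyz', array([ 0.6166,  0.2447, -0.0037]), 'tilt deg', array([-2.13,  1.55]), 203, np.float64(0.00045))
yellow ('xyz', array([0.6189, 0.2506, 0.0243]), 'tilt deg', array([2.05, 0.11]), 179, np.float64(0.00048))
```

View pics/side9.png

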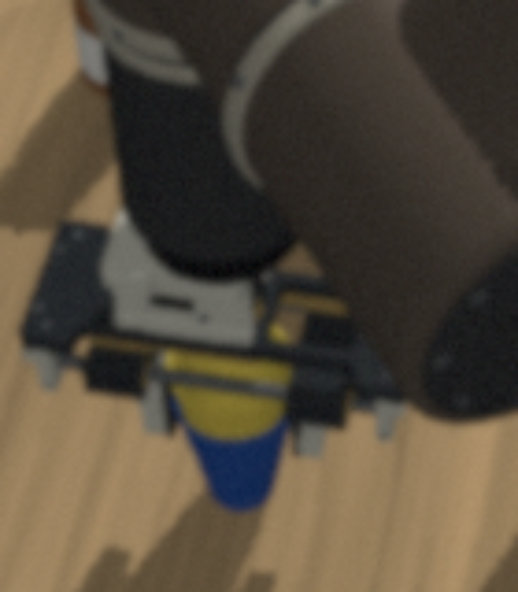

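apply_moves(
  targets=[
    [[0,0,-0.3],[0,0,0],50],
    [[0,0,-0.5],[0,0,0],50],
    [[0,0,-0.5],[0,0,0],50],
    [[0,0,0],[0,0,0],50],
  ],
)

```text
time_s: 11.1
tcp_pos: [0.6183, 0.2476, 0.1209]
eef_rot: [179.9, -0.0, -89.9]
contact_force: [0.8, 0.9, -0.8]
gripper_width: 0.0637
```

```bash
python3 go.py .6185 .248 .225 -90; python3 - <<'E'
from plant import r
from h import *
c=r.capture("side"); cups(c,guess={"blue":(.617,.246,.05),"yellow":(.617,.246,.075)})
cv2.imwrite(f"pics/side10.png",cv2.resize(c["img"][180:360,220:360],None,fx=3.3,fy=3.3))
E
```

```text
t 11.1 pos [0.6183 0.2476 0.1209] rot [ 1.7993e+02 -2.0000e-02 -8.9910e+01] shift [-0.009 -0.003 -2.603] turn [ 0.009 -0.002  0.012] w 0.0637 F [ 0.8  0.9 -0.8]
blue ('xyz', array([0.6197, 0.2458, 0.0492]), 'tilt deg', array([-0.12, -1.91]), 245, np.float64(0.00045))
yellow ('xyz', array([0.6174, 0.2489, 0.0807]), 'tilt deg', array([1.12, 1.32]), 219, np.float64(0.00053))
```

View pics/side10.png

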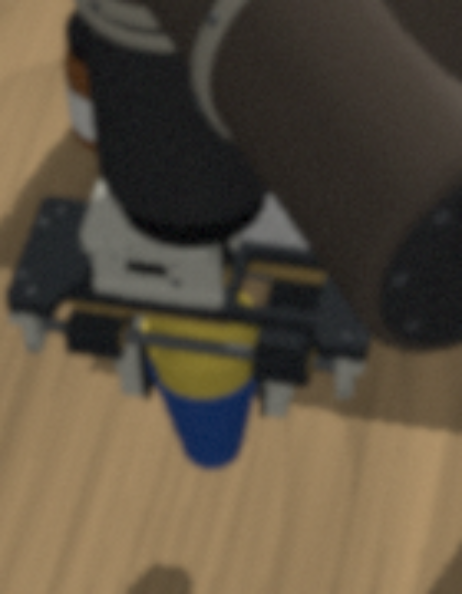

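Both cups rise together. Next I'll go up to transit height.

apply_moves(
  targets=[
    [[0,0,-0.7],[0,0,0],50],
    [[0,0,-0.8],[0,0,0],50],
    [[0,0,-0.8],[0,0,0],50],
    [[0,0,-0.6],[0,0,0],50],
    [[0,0,0],[0,0,0],50],
  ],
)

```text
time_s: 11.65
tcp_pos: [0.6155, 0.246, 0.2353]
eef_rot: [179.4, -0.3, -90.0]
contact_force: [0.0, 0.2, -2.1]
gripper_width: 0.0636
```

```bash
python3 go.py .4937 -.3138 .24 -90; python3 - <<'E'
from plant import r
from h import *
c=r.capture("side"); cups(c,guess={"blue":(.617,.246,.17),"yellow":(.617,.246,.195)})
E
```

```text
t 11.65 pos [0.6155 0.246  0.2353] rot [179.41  -0.26 -89.99] shift [13.996  3.046 -0.025] turn [ 0.073 -0.032  0.   ] w 0.0636 F [ 0.   0.2 -2.1]
blue ('xyz', array([0.6132, 0.2437, 0.1662]), 'tilt deg', array([-0.79,  0.86]), 386, np.float64(0.00044))
yellow ('xyz', array([0.6153, 0.2447, 0.1985]), 'tilt deg', array([-1.21,  0.7 ]), 352, np.float64(0.00051))
```

apply_moves(
  targets=[
    [[0.3,0.06,-0.1],[0.07,-0.03,0],50],
    [[0.5,0.1,0],[0,0,0],50],
    [[0.6,0.13,0],[0,0,0],50],
    [[0.6,0.13,0],[0,0,0],50],
  ],
)

```text
time_s: 12.1
tcp_pos: [0.5943, 0.1621, 0.2315]
eef_rot: [179.4, -0.3, -89.9]
contact_force: [-0.6, -1.0, -1.2]
gripper_width: 0.0636
```

```bash
python3 go.py .4937 -.3138 .24 -90
```

```text
t 12.1 pos [0.5943 0.1621 0.2315] rot [179.42  -0.25 -89.87] shift [11.892  2.542 -0.134] turn [ 0.073 -0.032  0.016] w 0.0636 F [-0.6 -1.  -1.2]
```

apply_moves(
  targets=[
    [[0.6,0.13,-0.15],[0.07,-0.03,0.01],50],
    [[0.7,0.15,-0.1],[0,0,0],50],
    [[0.7,0.15,-0.06],[0.02,-0.01,0],50],
    [[0.7,0.15,-0.06],[0.02,-0.01,0],50],
    [[0.7,0.15,-0.06],[0.02,-0.01,0],50],
  ],
)

```text
time_s: 12.6
tcp_pos: [0.5568, 0.0137, 0.2428]
eef_rot: [179.8, -0.0, -90.1]
contact_force: [0.8, -0.7, -1.9]
gripper_width: 0.0636
```

```bash
python3 go.py .4937 -.3138 .24 -90
```

```text
t 12.6 pos [0.5568 0.0137 0.2428] rot [179.84  -0.   -90.08] shift [8.19  1.567 0.074] turn [ 0.02 -0.   -0.01] w 0.0636 F [ 0.8 -0.7 -1.9]
```

apply_moves(
  targets=[
    [[0.7,0.13,0],[0.02,0,0],50],
    [[0.7,0.13,-0.03],[0.01,0,0],50],
    [[0.7,0.13,-0.03],[0.01,0,0],50],
    [[0.7,0.13,-0.03],[0.01,0,0],50],
    [[0.7,0.13,-0.03],[0.01,0,0],50],
  ],
)

```text
time_s: 13.1
tcp_pos: [0.5201, -0.1375, 0.2427]
eef_rot: [179.8, -0.0, -90.3]
contact_force: [0.3, -0.1, -1.6]
gripper_width: 0.0633
```

```bash
python3 go.py .4937 -.3138 .22 -90
```

```text
t 13.1 pos [ 0.5201 -0.1375  0.2427] rot [ 1.7982e+02 -3.0000e-02 -9.0260e+01] shift [4.409 0.64  0.572] turn [ 0.022 -0.004 -0.032] w 0.0633 F [ 0.3 -0.1 -1.6]
```

apply_moves(
  targets=[
    [[0.7,0.1,0],[0.02,0,-0.03],50],
    [[0.7,0.1,0],[0,0,0],50],
    [[0.7,0.1,0],[0,0,0],50],
    [[0.6,0.1,0],[0,0,0],50],
    [[0.5,0.1,0],[0,0,0],50],
  ],
)

```text
time_s: 13.6
tcp_pos: [0.4883, -0.275, 0.2375]
eef_rot: [179.5, 0.1, -90.3]
contact_force: [0.7, 0.2, -1.5]
gripper_width: 0.0638
```

```bash
python3 go.py .4937 -.3138 .22 -90
```

```text
t 13.6 pos [ 0.4883 -0.275   0.2375] rot [ 1.7947e+02  7.0000e-02 -9.0260e+01] shift [ 0.97  -0.142  0.435] turn [ 0.066  0.009 -0.033] w 0.0638 F [ 0.7  0.2 -1.5]
```

apply_moves(
  targets=[
    [[0.4,-0.08,0],[0.07,0.01,-0.03],50],
    [[0.3,-0.08,0],[0,0,0],50],
    [[0.1,0,0.1],[0,0,0],50],
    [[0,0,0],[0,0,0],50],
    [[0,0,0],[0,0,0],50],
  ],
)

```text
time_s: 14.1
tcp_pos: [0.4874, -0.3116, 0.2287]
eef_rot: [179.6, 0.1, -90.4]
contact_force: [-0.6, -0.4, -1.3]
gripper_width: 0.0636
```

```bash
python3 go.py .4937 -.3138 .18 -90;python3 - <<'E'
from plant import r
from h import *
for n in ("side","top"):
    c=r.capture(n); np.savez(n+"11.npz",**c); cups(c,guess={"blue":(.494,-.314,.15),"yellow":(.494,-.314,.175)})
    cv2.imwrite(f"pics/{n}11.png",cv2.resize(c["img"][60:240,300:480] if n=="side" else c["img"][200:380,380:560],None,fx=3.2,fy=3.2))
E
```

```text
t 14.1 pos [ 0.4874 -0.3116  0.2287] rot [ 1.7958e+02  1.5000e-01 -9.0390e+01] shift [ 0.058 -0.166  1.217] turn [ 0.052  0.019 -0.049] w 0.0636 F [-0.6 -0.4 -1.3]
blue ('xyz', array([ 0.4866, -0.3133,  0.1589]), 'tilt deg', array([-0.94, -0.  ]), 292, np.float64(0.00068))
yellow ('xyz', array([ 0.489 , -0.316 ,  0.1931]), 'tilt deg', array([-4.43, -0.9 ]), 234, np.float64(0.00068))
blue ('xyz', array([ 0.489, -0.319,  0.15 ]), 'tilt deg', array([0., 0.]), 0, np.float64(nan))
yellow ('xyz', array([ 0.489, -0.319,  0.175]), 'tilt deg', array([0., 0.]), 0, np.float64(nan))
  return _methods._mean(a, axis=axis, dtype=dtype,
  ret = ret.dtype.type(ret / rcount)
```

View pics/side11.png

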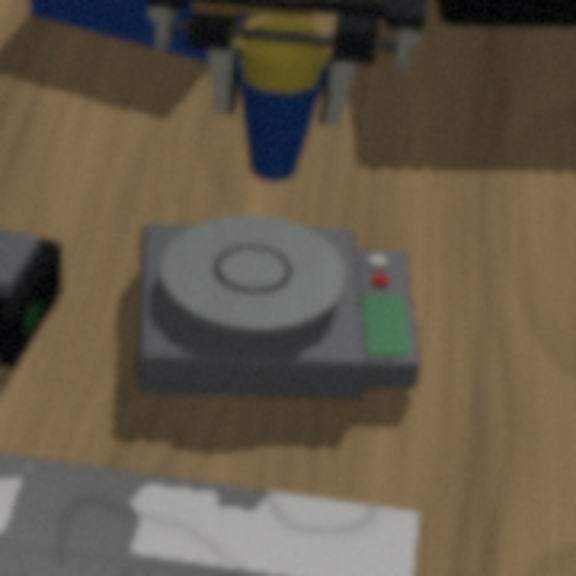

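View pics/top11.png

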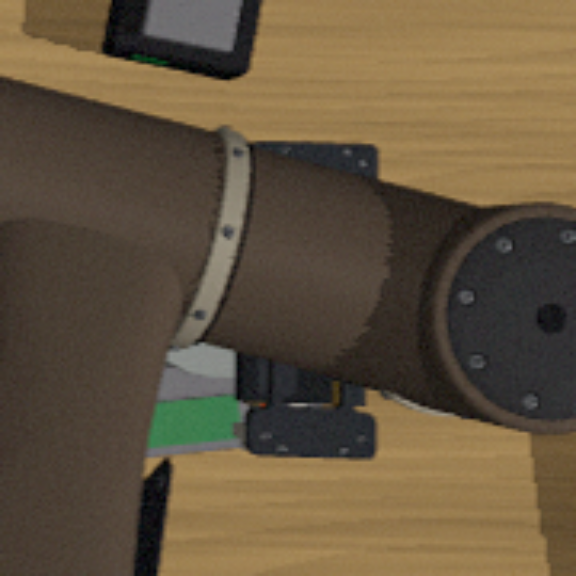

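Side view: the nested cups hang upright just above and beside the black ring (ring centre ~(379,144), blue foot ~(385,115)); the scale is untouched. Next I'll centre and come lower.

apply_moves(
  targets=[
    [[0.06,-0.17,0.3],[0.05,0.02,-0.05],50],
    [[0,0,0.5],[0,0,0],50],
    [[0,0,0.4],[0,0,0],50],
    [[0,0,0.1],[0,0,0],50],
    [[0,0,0],[0,0,0],50],
  ],
)

```text
time_s: 14.7
tcp_pos: [0.4967, -0.311, 0.1777]
eef_rot: [-179.8, -0.1, -89.6]
contact_force: [-0.4, -0.8, -1.3]
gripper_width: 0.064
```

```bash
cat > chk.py <<'E'
import sys
from plant import r
from h import *
tag=sys.argv[1]
s=r.get_state(); c=r.capture("side"); np.savez(f"side{tag}.npz",**c); T=s["tcp_pos"]; b=T[2]-.066
print("t",round(s["time_s"],2),"tcp",T.round(4),"rot",s["eef_rot"].round(2),"w",s["gripper_width"].round(4),"F",s["contact_force"].round(1))
m=cv2.medianBlur(mask(c["img"],"blue").astype(np.uint8),3).astype(bool); m[:80]=0
u,v=project(c,[T[0],T[1],b]); w=np.zeros_like(m); w[int(v)-50:int(v)+30,int(u)-40:int(u)+40]=1; m&=w
ys,xs=np.nonzero(m); print("blue bottom row",ys.max(),"cols at lower rows",[(y,xs[ys==y].min(),xs[ys==y].max()) for y in range(ys.max()-12,ys.max()+1,4)])
a=np.linspace(0,2*np.pi,72)
ring=lambda x,y,z,rr:np.array([project(c,[x+rr*np.cos(t),y+rr*np.sin(t),z]) for t in a])
for nm,(z,rr) in dict(foot=(b,.0176),rimB=(b+.085,.0326),rimY=(b+.110,.0326)).items():
    q=ring(T[0],T[1],z,rr); print("pred",nm,"row",q[:,1].min().round(1),q[:,1].max().round(1),"col",q[:,0].min().round(1),q[:,0].max().round(1))
img=cv2.resize(c["img"],None,fx=4,fy=4,interpolation=cv2.INTER_CUBIC)
def draw(q,col): cv2.polylines(img,[((q+.5)*4).astype(np.int32)],True,col,1)
draw(ring(T[0],T[1],b,.0176),(0,255,255)); draw(ring(T[0],T[1],b+.085,.0326),(255,255,0)); draw(ring(T[0],T[1],b+.11,.0326),(0,255,0)); draw(ring(.4937,-.3138,.065,.031),(0,0,255))
y0,x0=int(v)*4-330,int(u)*4-350; cv2.imwrite(f"pics/chk{tag}.png",img[max(y0,0):y0+560,max(x0,0):x0+700])
E
python3 chk.py 12; python3 go.py .4937 -.3138 .155 -90
```

```text
t 14.75 pos [ 0.4968 -0.3111  0.178 ] rot [-1.7975e+02 -9.0000e-02 -8.9640e+01] shift [0.067 0.08  0.574] turn [-0.032 -0.012  0.045] w 0.0639 F [ 0.3  0.4 -1.2]Traceback (most recent call last):
  File "chk.py", line 6, in <module>
    print("t",round(s["time_s"],2),"tcp",T.round(4),"rot",s["eef_rot"].round(2),"w",s["gripper_width"].round(4),"F",s["contact_force"].round(1))
                                                                                    ^^^^^^^^^^^^^^^^^^^^^^^^
AttributeError: 'float' object has no attribute 'round'
```

apply_moves(
  targets=[
    [[0.07,0.08,0.2],[-0.03,-0.01,0.04],50],
    [[0,0,0.25],[0,0,0],50],
    [[0,0,0],[0,0,0],50],
    [[0,0,0],[0,0,0],50],
  ],
)

```text
time_s: 15.15
tcp_pos: [0.4945, -0.3143, 0.1607]
eef_rot: [-179.8, -0.1, -90.0]
contact_force: [-0.1, -0.4, -0.9]
gripper_width: 0.0638
```

```bash
sed -i 's/s\["gripper_width"\].round(4)/round(s["gripper_width"],4)/' chk.py
python3 chk.py 12; python3 go.py .4937 -.3138 .150 -90
```

```text
t 15.15 tcp [ 0.4945 -0.3143  0.1607] rot [-1.7983e+02 -7.0000e-02 -8.9960e+01] w 0.0638 F [-0.1 -0.4 -0.9]
blue bottom row 136 cols at lower rows [(124, np.int64(374), np.int64(388)), (128, np.int64(374), np.int64(387)), (132, np.int64(374), np.int64(385)), (136, np.int64(378), np.int64(383))]
pred foot row 130.4 138.7 col 372.8 386.7
pred rimB row 98.4 113.6 col 369.1 396.0
pred rimY row 89.5 104.6 col 369.7 397.0
t 15.2 pos [ 0.4944 -0.3142  0.1605] rot [-1.7984e+02 -6.0000e-02 -8.9960e+01] shift [-0.01   0.018  0.263] turn [-0.02  -0.007  0.005] w 0.0633 F [-0.3 -0.5 -1.6]
```

View pics/chk12.png

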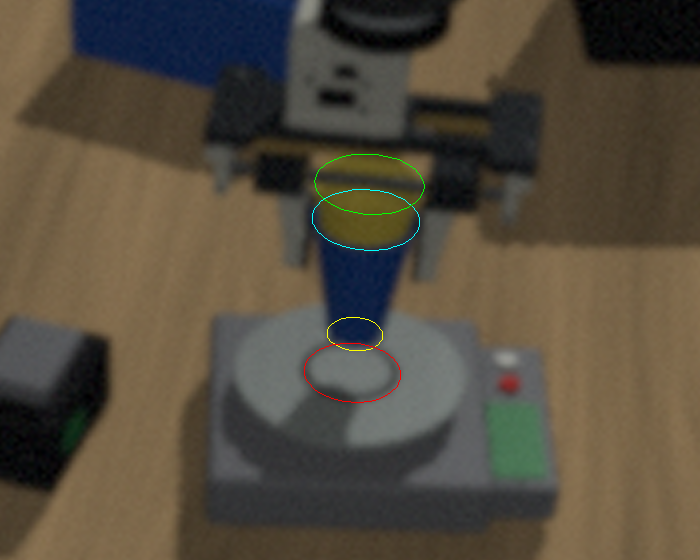

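```bash
python3 - <<'E'
from h import *
from scipy.ndimage import map_coordinates
from scipy.optimize import minimize
a=np.linspace(0,2*np.pi,180)
for n in("side0","top0"):
    c=dict(np.load(n+".npz")); g=cv2.GaussianBlur(cv2.cvtColor(c["img"],cv2.COLOR_BGR2GRAY),(3,3),0).astype(float)
    def f(q):
        uv=np.array([project(c,[q[0]+q[2]*np.cos(t),q[1]+q[2]*np.sin(t),.065]) for t in a]); return map_coordinates(g,[uv[:,1],uv[:,0]],order=1).mean()
    best=min((minimize(f,[.494+dx,-.314+dy,rr],method="Nelder-Mead",options=dict(initial_simplex=[[.494+dx,-.314+dy,rr],[.497+dx,-.314+dy,rr],[.494+dx,-.311+dy,rr],[.494+dx,-.314+dy,rr+.002]])) for dx in(-.002,.002) for dy in (-.002,.002) for rr in(.028,.030)),key=lambda s:s.fun)
    print(n,best.x.round(4),best.fun)
E
```

```text
side0 [ 0.4958 -0.3161  0.0288] 89.682048302502
top0 [ 0.4932 -0.3155  0.0289] 68.17689680857644
```

apply_moves(
  targets=[
    [[0.02,0,0.2],[-0.02,0,0],50],
    [[0,0,0.14],[0,0,0],50],
    [[0,0,0],[0,0,0],50],
    [[0,0,0],[0,0,0],50],
  ],
)

```text
time_s: 15.6
tcp_pos: [0.4946, -0.3153, 0.146]
eef_rot: [-180.0, -0.1, -90.0]
contact_force: [0.8, 0.2, -1.2]
gripper_width: 0.0637
```

```bash
python3 go.py .4944 -.315 .146 -90
```

```text
t 15.6 pos [ 0.4946 -0.3153  0.146 ] rot [-1.7999e+02 -7.0000e-02 -8.9970e+01] shift [-0.006  0.004 -0.   ] turn [-0.001 -0.009  0.004] w 0.0637 F [ 0.8  0.2 -1.2]
```

```bash
sed -i 's/.4937,-.3138,.065,.031/.4944,-.315,.065,.030/' chk.py; python3 chk.py 13; python3 - <<'E'
from plant import r
from h import *
c=dict(np.load("side13.npz")); cups(c,guess={"blue":(.494,-.315,.08),"yellow":(.494,-.315,.105)})
P=cloud(c); Z=P[...,2]; m=(abs(Z-.065)<.004)&(np.hypot(P[...,0]-.494,P[...,1]+.315)<.07); print("pan z",np.median(Z[m]))
c=dict(np.load("side0.npz")); c2=dict(np.load("side13.npz"));cups(c,("red",),{"red":(.4256,.199,0)}); cups(c2,("red",),{"red":(.4256,.199,0)})
print(r.get_state()["qd"].round(2), r.get_state()["tcp_pos"])
cv2.imwrite("pics/full13.png",c2["img"])
E
```

```text
t 15.6 tcp [ 0.4946 -0.3153  0.146 ] rot [-1.7999e+02 -7.0000e-02 -8.9970e+01] w 0.0637 F [ 0.8  0.2 -1.2]
blue bottom row 140 cols at lower rows [(128, np.int64(373), np.int64(388)), (132, np.int64(374), np.int64(386)), (136, np.int64(374), np.int64(385)), (140, np.int64(376), np.int64(383))]
pred foot row 134.8 143.2 col 372.4 386.2
pred rimB row 103.3 118.5 col 368.7 395.4
pred rimY row 94.5 109.7 col 369.4 396.4
blue ('xyz', array([ 0.494 , -0.3172,  0.0744]), 'tilt deg', array([-1.04,  0.41]), 242, np.float64(0.0007))
yellow ('xyz', array([ 0.4935, -0.3208,  0.1106]), 'tilt deg', array([-5.45,  0.42]), 202, np.float64(0.00066))
pan z 0.06445545369274425
red ('xyz', array([0.4259, 0.1989, 0.0012]), 'tilt deg', array([-0.28,  0.1 ]), 843, np.float64(0.00055))
red ('xyz', array([0.4263, 0.1988, 0.0012]), 'tilt deg', array([-0.53, -0.11]), 827, np.float64(0.00052))
[-0.01 -0.14  0.15 -0.04 -0.2  -0.03] [ 0.49456188 -0.31521467  0.1459643 ]
```

View pics/chk13.png

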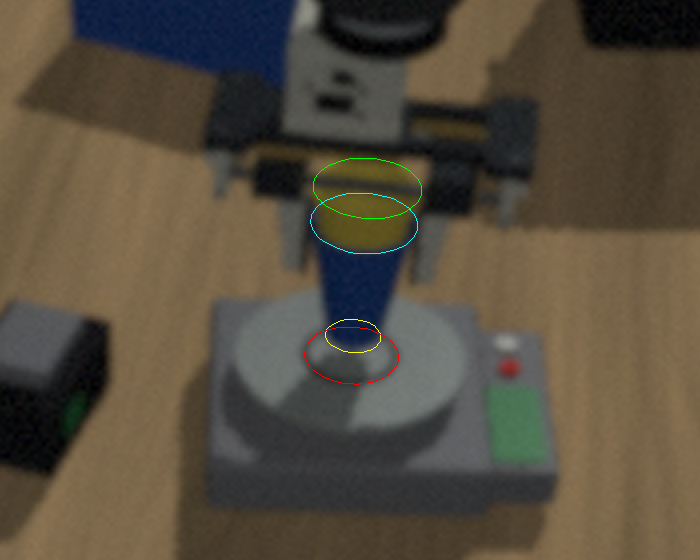

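View pics/full13.png

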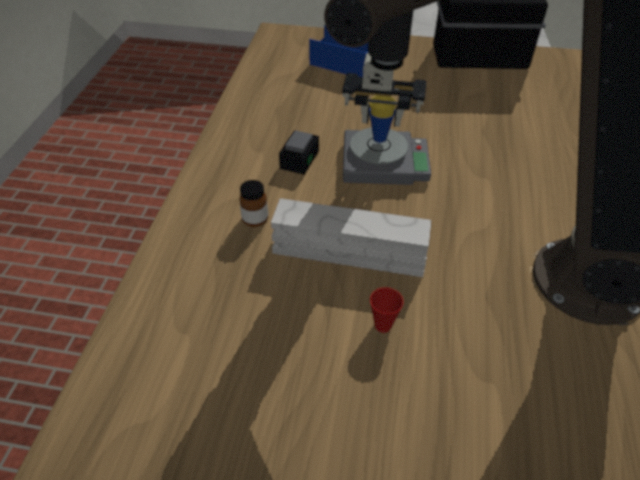

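```bash
python3 - <<'E'
from h import *
a=np.linspace(0,2*np.pi,72)
def edge(c,x,y,b,sgn=1):
    # subpixel foot-bottom edge along central columns using colour: saturation-type distance to below-background
    uv=np.array([project(c,[x+.0176*np.cos(t),y+.0176*np.sin(t),b]) for t in a]); k=uv[:,1].argmax(); u0,v0=uv[k]
    im=c["img"].astype(float); out=[]
    for u in range(int(round(u0))-1,int(round(u0))+2):
        col=cv2.GaussianBlur(im,(1,3),0)[:,u,:]; v=int(round(v0)); top=col[v-9:v-5].mean(0); bot=col[v+5:v+8].mean(0)
        f=((col-bot)@(top-bot))/((top-bot)@(top-bot)); 
        rows=np.arange(v-6,v+7); ff=f[rows]; j=np.nonzero((ff[:-1]>=.5)&(ff[1:]<.5))[0]
        if len(j): out.append(rows[j[-1]]+(ff[j[-1]]-.5)/(ff[j[-1]]-ff[j[-1]+1]))
    return "pred",round(v0,2),"obs",np.round(out,2)
c=dict(np.load("side0.npz"))
print("blue",edge(c,.618,.2479,0)); print("red",edge(c,.426,.199,0)); print("yel",edge(c,.4357,.3496,0))
c=dict(np.load("side13.npz")); print("red",edge(c,.426,.199,0)); print("held",edge(c,.4946,-.3153,.080))
c=dict(np.load("side12.npz")); print("held12",edge(c,.4945,-.3143,.0947))
c=dict(np.load("side5.npz")); print("yellow held",edge(c,.6161,.245,.212-.0795))
E
```

```text
blue ('pred', np.float64(338.82), 'obs', array([337.57, 337.6 , 337.27]))
red ('pred', np.float64(333.17), 'obs', array([332.36, 332.15, 332.27]))
yel ('pred', np.float64(400.52), 'obs', array([399.75, 399.77, 399.54]))
red ('pred', np.float64(333.17), 'obs', array([332.37, 332.03, 332.09]))
held ('pred', np.float64(143.17), 'obs', array([141.4 , 141.05, 141.05]))
held12 ('pred', np.float64(138.69), 'obs', array([137.58, 137.64, 137.53]))
yellow held ('pred', np.float64(297.01), 'obs', array([296.38, 296.34, 296.35]))
```

```bash
python3 - <<'E'
from h import *
c=dict(np.load("side13.npz")); cv2.imwrite("pics/z13.png",cv2.resize(c["img"][80:150,345:425],None,fx=8,fy=8,interpolation=cv2.INTER_CUBIC))
c=dict(np.load("side11.npz")); cv2.imwrite("pics/z11.png",cv2.resize(c["img"][50:120,345:425],None,fx=8,fy=8,interpolation=cv2.INTER_CUBIC))
E
```

```text
(no output)
```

View pics/z13.png

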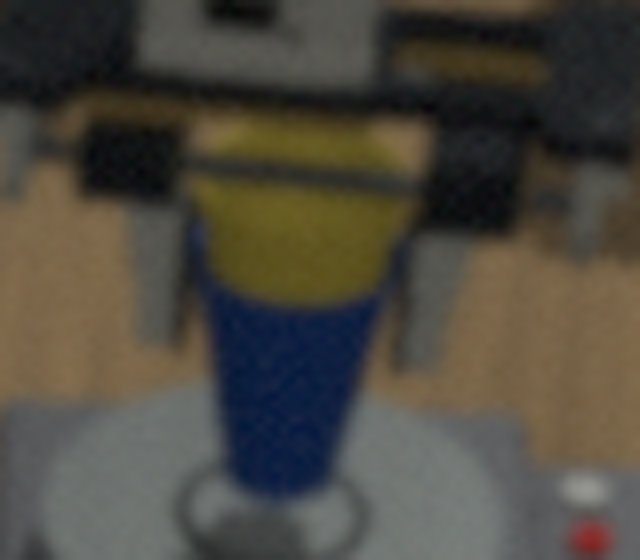

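Zoomed view: the yellow rim's back edge is at row ~94 and blue's rim front edge at ~118, matching the seated, upright prediction. The foot (~(380,141)) hovers over the ring with a visible gap. I'll hold still and check that nothing moves.

apply_moves(
  targets=[
    [[0,0,0],[0,0,0],50],
    [[0,0,0],[0,0,0],50],
    [[0,0,0],[0,0,0],50],
    [[0,0,0],[0,0,0],50],
    [[0,0,0],[0,0,0],50],
  ],
)

```text
time_s: 16.15
tcp_pos: [0.4949, -0.3153, 0.1466]
eef_rot: [-179.9, -0.1, -90.0]
contact_force: [-0.8, -0.4, -0.5]
gripper_width: 0.0633
```

apply_moves(
  targets=[
    [[0,0,0],[0,0,0],50],
    [[0,0,0],[0,0,0],50],
    [[0,0,0],[0,0,0],50],
    [[0,0,0],[0,0,0],50],
    [[0,0,0],[0,0,0],50],
  ],
)

```text
time_s: 16.65
tcp_pos: [0.495, -0.3153, 0.1468]
eef_rot: [-179.9, -0.1, -90.0]
contact_force: [-0.7, 0.2, -1.8]
gripper_width: 0.0636
```

```bash
python3 go.py .4944 -.315 .146 -90; python3 chk.py 14; python3 - <<'E'
from plant import r
from h import *
c=dict(np.load("side14.npz")); cups(c,guess={"blue":(.494,-.315,.08),"yellow":(.494,-.315,.105)})
print(r.get_state()["qd"].round(2), r.get_state()["tcp_pos"])
E
```

```text
t 16.65 pos [ 0.495  -0.3153  0.1468] rot [-1.7992e+02 -9.0000e-02 -8.9960e+01] shift [-0.008  0.014  0.019] turn [-0.01  -0.011  0.005] w 0.0636 F [-0.7  0.2 -1.8]
t 16.65 tcp [ 0.495  -0.3153  0.1468] rot [-1.7992e+02 -9.0000e-02 -8.9960e+01] w 0.0636 F [-0.7  0.2 -1.8]
blue bottom row 140 cols at lower rows [(128, np.int64(373), np.int64(387)), (132, np.int64(373), np.int64(386)), (136, np.int64(374), np.int64(385)), (140, np.int64(377), np.int64(383))]
pred foot row 134.6 142.9 col 372.3 386.1
pred rimB row 103.0 118.2 col 368.5 395.3
pred rimY row 94.2 109.4 col 369.2 396.3
blue ('xyz', array([ 0.493 , -0.3168,  0.0764]), 'tilt deg', array([-0.69,  1.47]), 246, np.float64(0.00082))
yellow ('xyz', array([ 0.4936, -0.3188,  0.1111]), 'tilt deg', array([-3.25,  0.44]), 196, np.float64(0.00068))
[-0.12  0.04 -0.09  0.02 -0.06 -0.01] [ 0.49496944 -0.31530346  0.1467738 ]
```

Steady: 15–16 mm above the pan, centred to about 1–2 mm. I'm handing the job in.

```bash
python3 -c "
from plant import r
print(r.close_job())"
```

```text
the job is handed in; nothing more can be done
None
```

I seated the yellow cup in the blue one, lifted both by the blue cup, and carried them over the marble pile. They are now held motionless above the scale's pan. The job was handed in at about 16.7 s of the 51 s allowed.

**Last checks**
- **Seating:** with the fingers released, the yellow cup's origin measured 25.2 mm above the bench, so it was fully down. In the last views the rims still matched that fit.
- **Height:** the blue cup's foot is about 15–16 mm above the pan, worked out from the grasp height and the tool position.
- **Centring:** the tool is at (0.495, -0.315). The two cameras put the ring's centre at (0.496, -0.316) and (0.493, -0.3155), so the cups are centred to about 1–2 mm.
- **Stillness and grip:** the tool moved less than 1 mm over the last second, its tilt is 0.1°, and the grip width held steady at 63.6 mm.
- **Pile and scale:** I saw no contact with either. The blue foot crossed the pile at about 0.17 m, against a pile height of 0.10 m.
- **Bystanders:** the red cup measured within 0.5 mm of where it started. The jar and battery looked unmoved in the side view, but I did not measure them again.

**Checks that disagreed**
- The depth fit of the held cups read a few millimetres off: blue at 76 mm instead of 80, and yellow at 111 mm with about 3° of tilt. Only part of each cup showed between the fingers, and the same fit also read blue 4–7 mm low while it stood on the bench.
- The foot's lower edge showed up to 1 pixel (about 3 mm) higher than predicted, so the gap could be slightly over 15 mm.

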